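Put the dried labware back in its stock trays

ROBOT

A 6-joint arm with a two-finger parallel gripper is mounted at the origin on the work surface. World frame = base frame: x ahead of the robot, y to its left, z up, the work surface at z = 0. Lengths are in mm, angles in rad, forces in N, time in s.
With the tool pointing down it reaches from about 350 to 850 mm from the base axis. Payload 8.1 kg.
Tool frame: the origin (TCP) lies on the mounting face of the last link; the fingertips stand 186 mm ahead of it and the grasp point (between the pads) lies 167 mm ahead of it; z points along the fingers, y is the line along which they close (so a half turn about z gives the same grasp; the last joint's range is limited). The gripper opens to 93 mm and grips with 3 to 60 N. Pads are 15 mm wide; open, the fingers measure 128 mm over their backs; the gripper's body (75 mm by 188 mm) begins 65 mm behind the grasp point.
Start: joints at [-1.386, 0.13, 1.488, -0, 1.523, -0.085], TCP at [159.944, -578.295, 404.735] pointing down, gripper open.
Joint ranges: [-2.96, 2.96], [-0.89, 2.26], [0.02, 2.5], [-1.34, 4.48], [0, 2.73], [-2.66, 2.66]. Speed limits (rad/s): [2.39, 2.39, 2.79, 3.14, 3.14, 3.14].

INTERFACE

Orientations are given as [roll, pitch, yaw] about the fixed x, y, z axes, in that order (R = Rz(yaw) Ry(pitch) Rx(roll)).
In Python, from station import ctrl gives the robot as it stands. Calls block until the motion is done:
- ctrl.reach(position, orientation): joint-space move of the TCP to a pose.
- ctrl.servo_line(position, orientation=None, velocity=150, max_force=None): straight line of the TCP; orientation=None keeps the orientation; velocity is the mean speed in mm/s. With max_force (N) it stops when the force on the tool has changed by that much, and returns True; else False.
- ctrl.set_joints(angles): joint-space move.
- ctrl.grip(opening): finger opening in mm; the grip force is fixed at half the most; returns when the fingers have stopped.
- ctrl.hold(seconds).
- ctrl.inverse_kinematics(position, orientation): joint angles nearest the present ones, or None.
- ctrl.get_state(): the state.
- ctrl.get_image(name): name is "scene" or "top" or "wrist"; returns the picture (400x640x3 uint8, blue, green, red); there is no depth.
- ctrl.camera_info(name): a dict with "fx", "fy", "cx", "cy" (pixels), "rvec" (rotation vector, rad) and "tvec" (3), from world to camera coordinates, as OpenCV has them; the wrist camera has in their place "mount" (4x4, takes a point from camera to tool coordinates, whose origin is the TCP and whose axes are the flange's). Camera axes: x right, y down, z forward; pixel columns grow to the right and rows downward; lengths in mm; the calibration is good to about 2 mm. The wrist camera is an equidistant fisheye: a pixel r from the principal point sees the ray r / f radians off the axis. A picture is of the moment at which its call begins: read the wrist's pose just before it. camera_info takes no time and is no camera call.
A pose or a line that the arm cannot do raises ctrl.Unreachable and nothing moves.
- ctrl.close_job(): hands the job in; it is judged then, once.
The state is a dict: "time": time; "joint_pos": joint angles; "qd": joint speeds; "tau": joint torques, N m; "tcp_pos": TCP position; "tcp_rot": TCP orientation; "contact_force": force on the tool from outside, world axes, zero at the start; "ft_torque": the same for the moment, N m; "opening": finger opening in mm; "grasp_force": force on a finger pad.
Only numpy, scipy, OpenCV 4.12 (cv2) and the standard library are available. Lean on these libraries where they do the work, as an engineer would, in place of code of your own. Each camera call takes 0.05 s, during which the arm holds its last target. There are 200 camera calls.

TASK

Put the dried pieces on the drying mat away: the two sample bottles, the two rubber stoppers and the screw cap each go into the steel tray that already holds their own kind, one to each empty bay, standing on the tray's floor the same way up as they stand now. Leave the glass beaker and the porcelain crucible where they are on the mat.

Things in the scene. Friction and masses are not known exactly. Their poses are not given: they have to be found in the camera images.
- bottle_1: closed white plastic wide-mouth sample bottle standing upright on the drying mat, body 36 mm across up to 44 mm, ribbed screw cap 33 mm across on top, 66 mm high, about 25 g. Origin: centre of its underside; z up. One of two alike.
- bottle_2: closed white plastic wide-mouth sample bottle standing upright on the drying mat, body 36 mm across up to 44 mm, ribbed screw cap 33 mm across on top, 66 mm high, about 25 g. Origin: centre of its underside; z up. One of two alike.
- stopper_1: solid brown-grey rubber stopper standing on its narrow end on the drying mat, 44 mm across at the top, 37 mm at the bottom, 38 mm high, plain cone, about 55 g. Origin: centre of its underside (narrow end); z up. One of two alike.
- stopper_2: solid brown-grey rubber stopper standing on its narrow end on the drying mat, 44 mm across at the top, 37 mm at the bottom, 38 mm high, plain cone, about 55 g. Origin: centre of its underside (narrow end); z up. One of two alike.
- cap: grey plastic bottle screw cap lying open side down on the drying mat, ribbed round its side, flat on top with a ring mark, 42 mm across the ribs (40 mm for the grip), 25 mm high, about 15 g. Origin: centre of its underside; z up.
- beaker: small clear glass beaker, 42 mm across, 56 mm high, loose on the drying mat among the pieces to be sorted; it stays there. Origin: centre of its underside. The drying mat is a fixed dark slab 2 mm thick on the bench.
- crucible: small white porcelain crucible, a cup 44 mm across the rim, 34 mm high, loose on the drying mat among the pieces to be sorted; it stays there. Origin: centre of its underside.
- tray_bottles: Fixed steel tray, 130 (its x) x 210 (its y) x 22 mm high, walls, floor and dividers 4 mm thick, in three open bays in a row along its y, each 122 (x) x 64.7 (y) mm inside, 18 mm deep, centres at y = +68.7, 0, -68.7 mm. Origin: centre of its underside; z up. Holds one loose sample bottle already, in the +y bay; the 0 and -y bays are empty.
- tray_stoppers: Fixed steel tray, 130 (its x) x 210 (its y) x 22 mm high, walls, floor and dividers 4 mm thick, in three open bays in a row along its y, each 122 (x) x 64.7 (y) mm inside, 18 mm deep, centres at y = +68.7, 0, -68.7 mm. Origin: centre of its underside; z up. Holds one loose rubber stopper already, in the middle bay; the +y and -y bays are empty.
- tray_caps: Fixed steel tray, 130 (its x) x 210 (its y) x 22 mm high, walls, floor and dividers 4 mm thick, in three open bays in a row along its y, each 122 (x) x 64.7 (y) mm inside, 18 mm deep, centres at y = +68.7, 0, -68.7 mm. Origin: centre of its underside; z up. Holds two loose screw caps already, one in each outer bay; the middle bay is empty.

How it is judged (in metres and radians):
At the end, for the whole second after the job is handed in: Both bottles, both stoppers and the cap each stand alone in an empty bay of the tray of their own kind (centre within 18 mm of the bay's middle across the row and 48 mm along the bay), on the tray's floor within 5 mm, upright within 0.12 rad (7 degrees), at rest (((x of bottle_1 in the frame of tray_bottles between -0.048 and 0.048 m and y of bottle_1 in the frame of tray_bottles between -0.018 and 0.018 m and z of bottle_1 in the frame of tray_bottles between -0.001 and 0.009 m and angle between each of bottle_1, bottle_2's own z axis and vertical below 0.12 rad and x of bottle_2 in the frame of tray_bottles between -0.048 and 0.048 m and y of bottle_2 in the frame of tray_bottles between -0.0867 and -0.0507 m and z of bottle_2 in the frame of tray_bottles between -0.001 and 0.009 m) or (x of bottle_1 in the frame of tray_bottles between -0.048 and 0.048 m and y of bottle_1 in the frame of tray_bottles between -0.0867 and -0.0507 m and z of bottle_1 in the frame of tray_bottles between -0.001 and 0.009 m and angle between each of bottle_1, bottle_2's own z axis and vertical below 0.12 rad and x of bottle_2 in the frame of tray_bottles between -0.048 and 0.048 m and y of bottle_2 in the frame of tray_bottles between -0.018 and 0.018 m and z of bottle_2 in the frame of tray_bottles between -0.001 and 0.009 m)) and ((x of stopper_1 in the frame of tray_stoppers between -0.048 and 0.048 m and y of stopper_1 in the frame of tray_stoppers between 0.0507 and 0.0867 m and z of stopper_1 in the frame of tray_stoppers between -0.001 and 0.009 m and angle between each of stopper_1, stopper_2's own z axis and vertical below 0.12 rad and x of stopper_2 in the frame of tray_stoppers between -0.048 and 0.048 m and y of stopper_2 in the frame of tray_stoppers between -0.0867 and -0.0507 m and z of stopper_2 in the frame of tray_stoppers between -0.001 and 0.009 m) or (x of stopper_1 in the frame of tray_stoppers between -0.048 and 0.048 m and y of stopper_1 in the frame of tray_stoppers between -0.0867 and -0.0507 m and z of stopper_1 in the frame of tray_stoppers between -0.001 and 0.009 m and angle between each of stopper_1, stopper_2's own z axis and vertical below 0.12 rad and x of stopper_2 in the frame of tray_stoppers between -0.048 and 0.048 m and y of stopper_2 in the frame of tray_stoppers between 0.0507 and 0.0867 m and z of stopper_2 in the frame of tray_stoppers between -0.001 and 0.009 m)) and x of cap in the frame of tray_caps between -0.048 and 0.048 m and y of cap in the frame of tray_caps between -0.018 and 0.018 m and z of cap in the frame of tray_caps between -0.001 and 0.009 m and angle between cap's own z axis and vertical below 0.12 rad and linear speed of each of bottle_1, bottle_2, stopper_1, stopper_2, cap below 0.02 m/s); the robot touches nothing.
It fails at once if the glass beaker is pushed more than 30 mm or tipped over (distance of beaker from where it was at the start of the episode above 0.03 m or angle between beaker's own z axis and vertical above 0.5 rad).
It fails at once if the porcelain crucible is pushed more than 30 mm or tipped over (distance of crucible from where it was at the start of the episode above 0.03 m or angle between crucible's own z axis and vertical above 0.5 rad).
It also fails if it takes over 128 s, if anything falls off the work surface, if the arm or the gripper's body presses on something with over 40 N, if the wrist force passes 120 N, or if a joint passes its speed limit or range.

## Working session

There is one attempt and no reset: what is moved stays moved. The work goes in short steps, each a Python script; the robot and the scene stay as the last script left them, time stands still between calls to the robot, and variables do not carry over. Pictures are saved under pics/ and viewed, at most 14 in all, crops included, and the job is handed in when it is done.

```bash
mkdir -p pics; ls; python3 - <<'E'
from station import ctrl
import cv2
for n in ("scene","top"):
    cv2.imwrite(f"pics/{n}0.png",ctrl.get_image(n)); print(n,ctrl.camera_info(n))
print(ctrl.camera_info("wrist")); print(ctrl.get_state())
E
```

```text
pics
station.py
scene {'fx': 395.71936666893316, 'fy': 395.71936666893316, 'cx': 321.381046223692, 'cy': 196.41850238549446, 'rvec': array([ 1.13010876,  2.35186947, -0.97695774]), 'tvec': array([ 302.80846443, -238.18984359, 1361.27776086])}
top {'fx': 455.0571450266269, 'fy': 455.0571450266269, 'cx': 324.2627487902021, 'cy': 196.81043872083436, 'rvec': array([ 2.13678623, -2.05395834,  0.24736633]), 'tvec': array([ -7.24861168, 504.71341949, 898.85674642])}
{'fx': 309.70691628693146, 'fy': 309.70691628693146, 'cx': 322.4435900193724, 'cy': 199.6040169069299, 'mount': array([[-8.08269966e-04, -9.57152615e-01, -2.89582834e-01,
         8.19967233e+01],
       [ 9.99999654e-01, -8.30859984e-04, -4.49262797e-05,
        -7.29660663e-01],
       [-1.97601482e-04, -2.89582770e-01,  9.57152956e-01,
         1.92281619e+01],
       [ 0.00000000e+00,  0.00000000e+00,  0.00000000e+00,
         1.00000000e+00]])}
{'time': 0.1, 'joint_pos': array([-1.38639334e+00,  1.31107708e-01,  1.48914197e+00,  4.10234058e-05,
        1.52296892e+00, -8.53916321e-02]), 'qd': array([ 9.76311871e-04, -1.54314258e-03, -1.84035222e-03, -8.32188880e-04,
        9.06709885e-05, -4.77022550e-04]), 'tau': array([ 1.19492477e-03, -5.61343610e+01, -4.93093586e+01,  7.69372797e-02,
        2.91211187e-02, -5.19799005e-05]), 'tcp_pos': array([ 159.91916937, -578.09897417,  403.79450297]), 'tcp_rot': array([-3.13997614e+00, -1.79496606e-04,  2.69792482e-01]), 'contact_force': array([-0.43772311, -1.15232967, -0.32659728]), 'ft_torque': array([0.01626827, 0.0201259 , 0.01602355]), 'grasp_force': 0.0, 'opening': 92.9999913289532}
```

View pics/scene0.png

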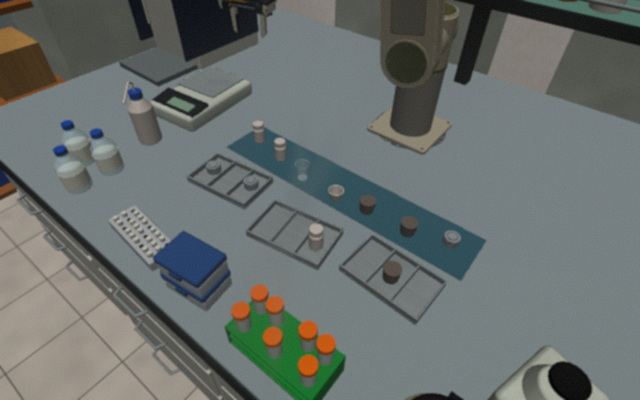

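View pics/top0.png

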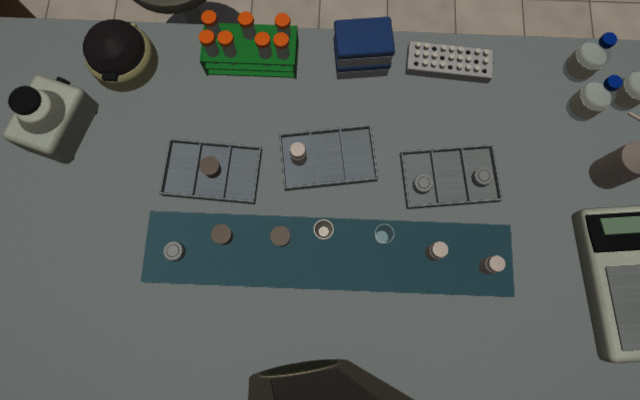

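Top view: the mat row from left to right is cap (173,251), stoppers (221,234) and (280,236), crucible (323,230), beaker (384,234), bottles (439,250) and (495,264). The trays are stoppers (212,171), bottles (328,157, left bay full) and caps (450,177, outer bays full). The scene view shows the same layout. Next I'll measure by casting blob centroids at mid-height in both views.

```bash
cat > h.py <<'E'
import cv2, numpy as np
def ray(info,px):
    R=cv2.Rodrigues(info["rvec"])[0]; t=np.asarray(info["tvec"])
    d=R.T@np.array([(px[0]-info["cx"])/info["fx"],(px[1]-info["cy"])/info["fy"],1])
    return -R.T@t,d
def cast(info,px,z):
    o,d=ray(info,px); return o+d*(z-o[2])/d[2]
def proj(info,P):
    K=np.array([[info["fx"],0,info["cx"]],[0,info["fy"],info["cy"]],[0,0,1]])
    return cv2.projectPoints(np.float64(P).reshape(-1,3),info["rvec"],info["tvec"],K,None)[0].reshape(-1,2)
E
python3 - <<'E'
from station import ctrl
import cv2,numpy as np
from h import *
top,sc=[ctrl.camera_info(n) for n in("top","scene")]
print("cam",ray(top,(0,0))[0],ray(sc,(0,0))[0])
I=cv2.imread("pics/top0.png"); S=cv2.imread("pics/scene0.png")
def matmask(img):
    h=cv2.cvtColor(img,cv2.COLOR_BGR2HSV); return h
h=matmask(I); print("mat",h[280,300],"bench",h[320,150],"tray",h[150,360],"wall",h[142,210], "matS",matmask(S)[230,430])
def mat(img,ref):
    h=cv2.cvtColor(img,cv2.COLOR_BGR2HSV).astype(int)
    m=((abs(h[...,0]-ref[0])<10)&(h[...,1]>ref[1]-45)&(abs(h[...,2]-ref[2])<35)).astype(np.uint8)
    n,l,s,_=cv2.connectedComponentsWithStats(m); k=1+s[1:,4].argmax()
    m=(l==k).astype(np.uint8); c=max(cv2.findContours(m,0,2)[0],key=cv2.contourArea)
    return m,c
for nm,img,info,ref in(("top",I,top,h[280,300]),("scene",S,sc,matmask(S)[230,430])):
    m,c=mat(img,ref.astype(int)); hull=cv2.convexHull(c)
    r=cv2.approxPolyDP(hull,6,True).reshape(-1,2)
    print(nm,"mat corners",[np.round(cast(info,p,2)[:2]).tolist() for p in r])
    full=cv2.fillConvexPoly(np.zeros_like(m),hull,1); b=cv2.morphologyEx(full&(1-m),cv2.MORPH_OPEN,np.ones((3,3)))
    n,l,s,ce=cv2.connectedComponentsWithStats(b)
    for k in range(1,n):
        if s[k,4]>40: print(nm,s[k].tolist(),ce[k].round(1),*(np.round(cast(info,ce[k],z)[:2]) for z in(14,21,35)))
big=cv2.resize(I[110:310,130:530],None,fx=2,fy=2,interpolation=cv2.INTER_CUBIC); cv2.imwrite("pics/topcrop.png",big)
E
```

```text
cam [280.51810253   7.29467961 991.96169814] [1091.25843543  456.22774888  776.21889836]
mat [ 95 105  80] bench [ 70   7 110] tray [103  17 108] wall [ 84  12 110] matS [ 95 118  84]
top mat corners [[468.0, 398.0], [471.0, -397.0], [318.0, -397.0], [318.0, 398.0]]
top [313, 219, 21, 21, 355] [323.  228.9] [444.  13.] [443.  13.] [440.  13.]
top [211, 224, 22, 21, 377] [221.3 234. ] [424. 233.] [423. 231.] [421. 228.]
top [374, 224, 20, 20, 323] [383.5 233.6] [ 439. -119.] [ 438. -118.] [ 435. -116.]
top [270, 226, 21, 21, 355] [279.9 235.7] [425. 106.] [424. 105.] [422. 103.]
top [163, 241, 22, 20, 359] [173.7 250.8] [384. 331.] [383. 329.] [381. 324.]
top [425, 241, 24, 20, 362] [436.5 250.5] [ 407. -233.] [ 406. -231.] [ 404. -228.]
top [479, 255, 27, 19, 420] [491.8 264.2] [ 382. -351.] [ 381. -348.] [ 380. -343.]
scene mat corners [[469.0, -396.0], [322.0, -375.0], [330.0, 398.0], [474.0, 395.0]]
scene [253, 129, 13, 15, 158] [259.  135.9] [ 378. -346.] [ 385. -338.] [ 398. -324.]
scene [274, 137, 13, 25, 289] [280.  148.7] [ 385. -247.] [ 392. -241.] [ 405. -228.]
scene [295, 159, 14, 23, 283] [301.9 169.8] [ 419. -129.] [ 425. -124.] [ 437. -113.]
scene [327, 184, 18, 18, 243] [335.5 191.9] [432.   4.] [438.   9.] [450.  17.]
scene [359, 194, 17, 21, 284] [366.9 203.7] [415.  98.] [421. 101.] [433. 108.]
scene [401, 216, 18, 21, 310] [408.6 225.6] [413. 225.] [419. 227.] [432. 232.]
scene [442, 230, 19, 19, 282] [451.  238.7] [384. 330.] [391. 331.] [404. 333.]
```

View pics/topcrop.png

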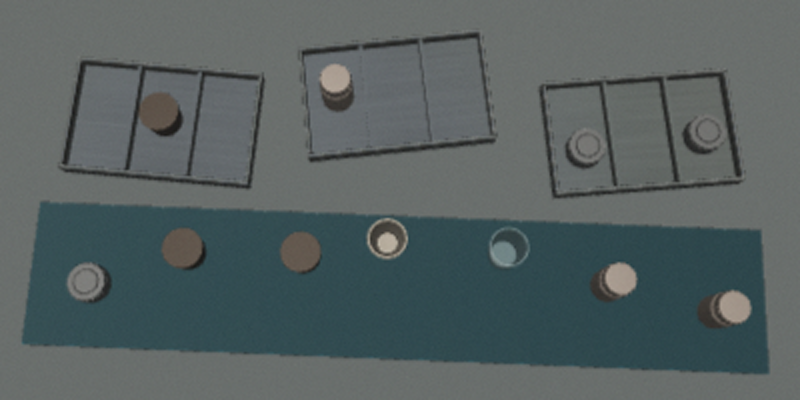

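Both views agree to about 4 mm. The crop gives tray rim corners and bottle cap centres at (619,280) and (733,308). Next I'll compute the bays and move the first bottle.

```bash
cat >> h.py <<'E'
from station import ctrl
top=ctrl.camera_info("top")
C=lambda u,v,z: cast(top,(u/2+130,v/2+110),z)[:2]
T={}
for n,cs in dict(stoppers=[(80,62),(263,75),(250,186),(63,169)],bottles=[(301,49),(481,34),(495,140),(310,158)],caps=[(541,86),(724,72),(743,181),(555,195)]).items():
    p=np.array([C(*c,22) for c in cs]); ctr=p.mean(0)
    ey=(p[0]+p[3]-p[1]-p[2])/2; ex=(p[0]+p[1]-p[2]-p[3])/2
    a=np.arctan2(ey[1],ey[0])-np.pi/2   # tray yaw (image left = +y row side)
    T[n]=dict(c=ctr,size=(np.linalg.norm(ex),np.linalg.norm(ey)),yaw=a,u=ey/np.linalg.norm(ey))
bay=lambda n,k:(T[n]["c"]+k*68.7*T[n]["u"],T[n]["yaw"])
OBJ=dict(b1=(C(619,280,68),30),b2=(C(733,308,68),30),s1=(np.array([421.,229.]),31),s2=(np.array([423.,104.]),31),cap=(np.array([384.,330.]),23))
L=167
def move(name,tray,k,up=100):
    (x,y),gz=OBJ[name]; (px,py),a=bay(tray,k); o=[np.pi,0,np.pi/2]; op=[np.pi,0,np.pi/2+a]
    ctrl.grip(93)
    ctrl.reach([x,y,gz+L+90],o); ctrl.servo_line([x,y,gz+L])
    ctrl.grip(20); s=ctrl.get_state(); print(name,"gripped",s["opening"].round(1),s["grasp_force"])
    ctrl.servo_line([x,y,gz+L+up],velocity=200)
    if s["opening"]<25: return print("missed")
    ctrl.servo_line([px,py,gz+L+up],op,velocity=200)
    ctrl.servo_line([px,py,gz+L+15],velocity=120)
    print("early contact",ctrl.servo_line([px,py,gz+L+2.5],velocity=30,max_force=6))
    print("opening at place",ctrl.get_state()["opening"].round(1))
    ctrl.grip(62); ctrl.servo_line([px,py,gz+L+up],velocity=200)
    s=ctrl.get_state(); print("t",s["time"],s["contact_force"].round(1))
E
python3 - <<'E'
from h import *
for n in T: print(n,T[n]["c"].round(),np.round(T[n]["size"]),T[n]["yaw"].round(3),[bay(n,k)[0].round().tolist() for k in(1,0,-1)])
print({k:v[0].round() for k,v in OBJ.items()})
sizes=np.array([T[n]["size"] for n in T])
if (abs(sizes-[130,210])<8).all():
    move("b1","bottles",0)
    ctrl.hold(.2); cv2.imwrite("pics/top1.png",ctrl.get_image("top"))
E
```

```text
stoppers [562. 264.] [127. 207.] -0.044 [[565.0, 333.0], [562.0, 264.0], [559.0, 196.0]]
bottles [605.   7.] [127. 205.] 0.135 [[596.0, 75.0], [605.0, 7.0], [614.0, -61.0]]
caps [ 572. -265.] [126. 208.] 0.118 [[563.0, -197.0], [572.0, -265.0], [580.0, -333.0]]
{'b1': array([ 401., -226.]), 'b2': array([ 377., -340.]), 's1': array([421., 229.]), 's2': array([423., 104.]), 'cap': array([384., 330.])}Traceback (most recent call last):
  File "<stdin>", line 6, in <module>
  File "h.py", line 27, in move
    ctrl.grip(20); s=ctrl.get_state(); print(name,"gripped",s["opening"].round(1),s["grasp_force"])
                                                            ^^^^^^^^^^^^^^^^^^
AttributeError: 'float' object has no attribute 'round'
```

```bash
sed -i 's/\["opening"\].round(1)/["opening"]/g' h.py; python3 - <<'E'
from h import *
s=ctrl.get_state(); print(s["opening"],s["grasp_force"],s["tcp_pos"],s["time"])
ctrl.grip(93); (x,y),gz=OBJ["b1"]; ctrl.servo_line([x,y,gz+L+90])
move("b1","bottles",0)
ctrl.hold(.2); cv2.imwrite("pics/top1.png",ctrl.get_image("top"))
E
```

```text
35.46910077043162 29.99994011130184 [ 400.89235952 -225.78269664  196.99859956] 3.625
b1 gripped 35.05413644813466 30.000007851049304
early contact True
opening at place 35.396568524488785
t 12.5333 [-0.6 -0.  -0.5]
```

View pics/top1.png

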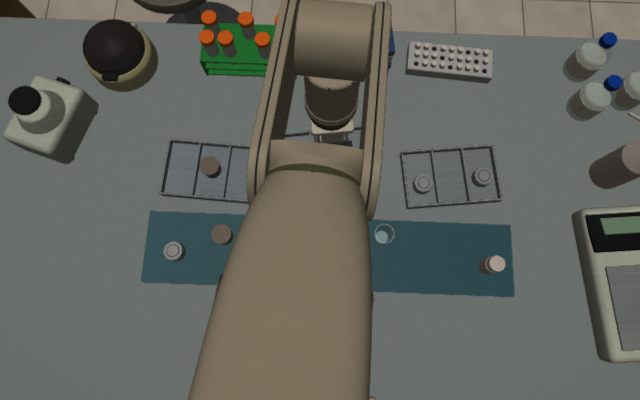

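The arm hides the bottle in this view. I'll move aside and check it before going on.

```bash
sed -i 's/print("opening at place",/print("z over target",ctrl.get_state()["tcp_pos"][2]-gz-L-2,/' h.py; python3 - <<'E'
from h import *
(x,y),gz=OBJ["b2"]; ctrl.grip(93)
ctrl.reach([x,y,gz+L+90],[np.pi,0,np.pi/2])
a=ctrl.get_image("top"); b=ctrl.get_image("scene")
cv2.imwrite("pics/c2.png",np.hstack([cv2.resize(a[110:230,260:400],(560,480),interpolation=2)[:,:],cv2.resize(b[190:270,240:350],None,fx=2,fy=6)[:480]*1])[:, :800])
E
```

```text
(no output)
```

View pics/c2.png

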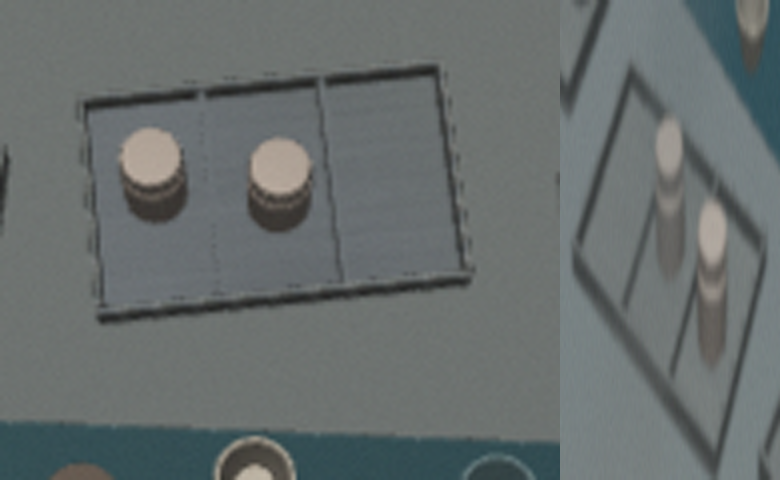

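Bottle 1 stands upright and centred in the middle bay: crop (280,180), between the dividers at about x=208 and x=330. I'll do the rest now.

```bash
python3 - <<'E'
from h import *
for n,t,k in(("b2","bottles",-1),("s2","stoppers",-1),("s1","stoppers",1),("cap","caps",0)):
    move(n,t,k)
    if not 93>ctrl.get_state()["opening"]>55: print("STOP");break
ctrl.set_joints([-1.386, 0.13, 1.488, -0, 1.523, -0.085]); ctrl.hold(.3)
cv2.imwrite("pics/top3.png",cv2.resize(ctrl.get_image("top")[110:310,130:530],None,fx=2,fy=2,interpolation=2)); cv2.imwrite("pics/scene3.png",cv2.resize(ctrl.get_image("scene")[100:340,180:500],None,fx=2.4,fy=2.4,interpolation=2))
print(ctrl.get_state()["time"])
E
```

```text
b2 gripped 35.49840060710256 30.000064009800553
early contact True
z over target -0.003287914193094821 35.39530011775078
t 22.525 [ 0.7  0.3 -0.7]
s2 gripped 42.151306908375254 30.000123996287584
early contact True
z over target 0.03721104545158482 41.691923187786394
t 30.0 [-0.7 -0.  -0.7]
s1 gripped 42.13025346059666 30.000206858385354
early contact True
z over target 0.09635343045258082 42.269065223781155
t 37.1583 [ 0.   0.3 -1.3]
cap gripped 39.54452648833777 30.000266432762146
early contact True
z over target 0.05254240682521072 39.74506185955182
t 46.7417 [-0.1 -1.1 -0.6]
49.0583
```

View pics/top3.png

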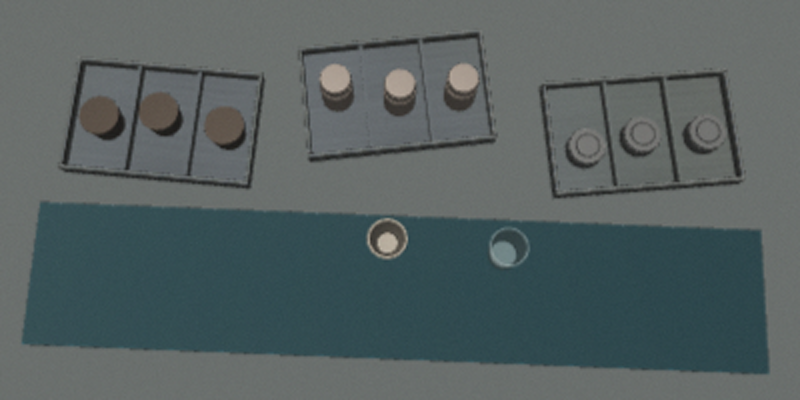

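View pics/scene3.png

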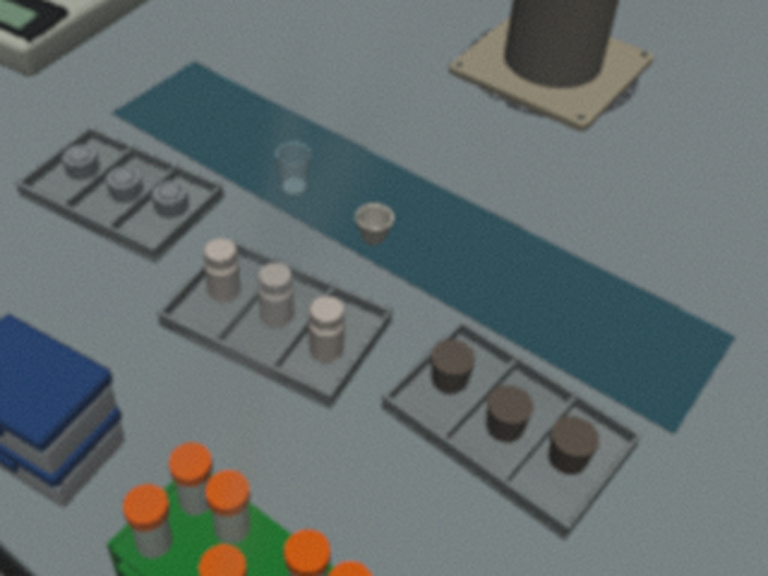

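All five pieces stand upright and centred in their bays: stoppers at (100,116) and (225,125), bottles at (400,88) and (462,82), cap at (641,135). The crucible (387,239) and beaker (509,247) have not moved.

```bash
python3 -c "
from station import ctrl
print(ctrl.close_job())"
```

```text
the job is handed in; nothing more can be done
None
```

I handed the job in at about 49 s: both bottles, both stoppers and the cap stand upright in their own trays' empty bays in the last pictures, with the beaker and crucible where they were; no verdict was returned.

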